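# Balance weight from its tray pocket to the scale

### The job

Before the flywheel is trimmed, its balance weight has to be check-weighed: take the weight with the flat upright tab out of its pocket in the grey tray, lifting it straight up by the tab, and stand it upright in the middle of the scale's round pan. Keep it upright on the way, set it down rather than dropping it, and leave the other two weights in their pockets.

Things in the scene. Friction and masses are not known exactly. Their poses are not given: they have to be found in the camera images.
- tab_weight: The steel weight to be weighed, about 0.4 kg: a round puck, 46 mm in diameter, 25 mm tall, with a flat upright tab on the middle of its top, 40 mm long, 12 mm thick, 36 mm tall (61 mm overall). Origin: centre of the puck's underside; z up, x along the tab's length, y across its thickness. The puck is sunk flush in a pocket of the grey tray: only the tab stands proud. Turned any way.
- knob_weight: Bystander in another pocket: same puck, but a round mushroom knob on top (30 mm across, 57 mm overall). Origin: centre of its underside. The tray is a fixed grey plate, 180 x 180 x 33 mm, flat on the table, turned any way, with four pockets 49 mm wide, 25 mm deep, 85 mm apart in a square; the three weights sit in any three, one is empty.
- pin_weight: Bystander in another pocket of the tray: the same steel puck, but with a short thin round pin on top (10 mm in diameter, 45 mm overall height). Origin: centre of its underside.
- pan (a point): Centre of the top face of the scale's pan, a flat rigid steel disc 150 mm in diameter, its top 54 mm above the table; z up. The scale is a fixed white box, 220 x 180 mm and 42 mm tall, its display on the side nearer the robot. Scale and tray stand left and right of the robot's centre line, either way round.
There are look-alikes about, which are no part of the job. What is shaped like the tab_weight but yellow is not meant.

How it is judged:
By the outcome, as a careful person would: the job done as asked, in the order asked, and still so for the second after the job is handed in, with the robot touching nothing.
It also fails if it takes over 37 s, if anything falls off the work surface, if the arm or the gripper's body presses on something with over 40 N, if the wrist force passes 120 N, or if a joint passes its speed limit or range.

### The arm

A 6-joint arm with a two-finger parallel gripper is mounted at the origin on the work surface. World frame = base frame: x ahead of the robot, y to its left, z up, the work surface at z = 0. Lengths are in mm, angles in rad, forces in N, time in s.
With the tool pointing down it reaches from about 375 to 975 mm from the base axis. Payload 3.8 kg.
Tool frame: the origin (TCP) lies at the centre of the arm's flange, where the gripper is bolted on; the fingertips stand 173 mm ahead of it and the grasp point (between the pads) lies arm.hold_point_z ahead of it (arm.hold_point_z is the distance from the TCP to the grasp point, in mm); z points along the fingers, x is the direction in which the jaws open and shut, and the axes are right-handed (so a half turn about z gives the same grasp; the last joint's range is limited). The gripper opens to 85 mm and grips with 20 to 120 N. Pads are 22 mm wide; open, the fingers measure 114 mm over their backs; the gripper's body (76 mm by 85 mm) begins 54 mm behind the grasp point. The pads swing forward as they close: fully open they stand 13 mm farther back than shut.
Start: joints at [1.21, 0.264, 1.604, -0, 1.274, -0.037], TCP at [214.764, 639.919, 404.68] pointing down, gripper open.
Joint ranges: [-2.63, 2.63], [-0.94, 2.18], [0.31, 2.57], [-1.31, 4.45], [0, 2.66], [-2.55, 2.55]. Speed limits (rad/s): [2.57, 2.57, 3.14, 3.14, 3.14, 3.14].

### API

Orientations are given as [roll, pitch, yaw] about the fixed x, y, z axes, in that order (R = Rz(yaw) Ry(pitch) Rx(roll)).
In Python, from cell import arm gives the robot as it stands. The module is installed in compiled form; this text tells all that it offers.
- The arm moves only by the tool drive_tool, never from a script. Its argument "deltas" is a list of rows, each an object of numbers: "grip": the opening, from -1 (shut) to 1 (fully open); "dx", "dy", "dz": the shift along the tool's x, y, z in units of 25 mm (1.0 is 25 mm); "wx", "wy", "wz": the turn, a rotation vector about the tool's x, y, z in rad. In form: [{"grip": .., "dx": .., "dy": .., "dz": .., "wx": .., "wy": .., "wz": ..}, ...]. A call has 1 to 20 rows; each row is the pose to reach, as a shift and turn from the pose commanded when the call began, along the tool's axes at that moment; what a row does not reach only later rows make up. A row lasts 1/10 s, in which the tool goes at most 50 mm and 8.59 degrees, less where a joint would pass 70% of its speed; a pose out of reach is approached as far as the arm can. A call with a gripper value outside its range is refused whole. The fingers move at their own pace and stop on an object; the grip force is fixed at half the most. Time passes only in rows, so rows that repeat a pose let the fingers close. It gives the time, the measured TCP pose, the force and the opening at its end, in the units of the state.
- arm.get_obs(): the state, without advancing time (a new reading comes with each control period).
- arm.get_image(name): name is "side" or "top"; returns the picture (420x560x3 uint8, blue, green, red); there is no depth.
- arm.camera_model(name): a dict with "fx", "fy", "cx", "cy" (pixels), "k1" (the pictures are not rectified: a ray, as slopes to the right and down, at radius r is drawn at 1 + k1 r^2 times it, then the intrinsics apply), "extrinsics" (4x4, takes a point from camera to world coordinates). Camera axes: x right, y up, looking along -z (the intrinsics and any distortion apply to the point x, -y, -z); pixel columns grow to the right and rows downward; lengths in mm; the calibration is good to about 2 mm. A picture is of the moment at which its call begins. camera_model takes no time and is no camera call.
- arm.job_done(): hands the job in, once; it reports no verdict.
The state is a dict: "t": time; "qpos": joint angles; "joint_vel": joint speeds; "joint_torque": joint torques, N m; "position": TCP position; "ee_rot": TCP orientation; "contact_force": force on the tool from outside, world axes, zero at the start; "ft_torque": the same for the moment, N m; "finger_gap": finger opening in mm.
Only numpy, scipy, OpenCV 4.12 (cv2) and the standard library are available. Lean on these libraries where they do the work, as an engineer would, in place of code of your own. Each camera call takes 0.05 s, during which the arm holds its last target.

## Working session

There is one attempt and no reset: what is moved stays moved. The work goes in short steps, Python scripts to look and compute and a tool call to move; the robot and the scene stay as the last step left them, time stands still between calls to the robot, and variables do not carry over. Pictures are saved under pics/ and viewed, and the job is handed in when it is done.

Besides the shell and the picture viewer there is one more tool, called by a JSON object that holds its "api" and its "payload", one argument or row to a line. drive_tool: Moves the arm, as the interface text tells. Its arguments: {"type":"object","properties":{"deltas":{"type":"array"}},"required":["deltas"]}

```bash
mkdir -p pics
python3 - <<'E'
from cell import arm
import cv2
for n in("top","side"):
    im=arm.get_image(n); cv2.imwrite(f"pics/{n}0.png",im)
    m=arm.camera_model(n); print(n,m)
print(arm.hold_point_z, arm.get_obs())
E
```

```text
top {'fx': 462.55062423541926, 'fy': 462.55062423541926, 'cx': 272.9615982930192, 'cy': 208.5006487713371, 'k1': 0.008744683320306574, 'extrinsics': array([[-1.91830987e-02,  9.91042819e-01, -1.32159523e-01,
         3.99516585e+02],
       [-9.99806880e-01, -1.84503878e-02,  6.76659355e-03,
         7.95814018e+01],
       [ 4.26758949e-03,  1.32263805e-01,  9.91205364e-01,
         1.14748438e+03],
       [ 0.00000000e+00,  0.00000000e+00,  0.00000000e+00,
         1.00000000e+00]])}
side {'fx': 529.682215862579, 'fy': 529.682215862579, 'cx': 275.1060176169591, 'cy': 208.3232881044244, 'k1': -0.14553253357799262, 'extrinsics': array([[ 9.20954951e-01,  2.74078751e-01, -2.76988838e-01,
         2.09827894e+02],
       [-3.89516903e-01,  6.67375323e-01, -6.34733613e-01,
        -7.41879798e+02],
       [ 1.08885193e-02,  6.92452898e-01,  7.21380915e-01,
         9.88659135e+02],
       [ 0.00000000e+00,  0.00000000e+00,  0.00000000e+00,
         1.00000000e+00]])}
154.70000000000002 {'t': 0.1, 'qpos': array([ 1.21010764e+00,  2.64730960e-01,  1.60521884e+00,  6.59558568e-06,
        1.27366017e+00, -3.69027497e-02]), 'joint_vel': array([-0.00102518, -0.00204487, -0.00365674, -0.00107235, -0.00115108,
       -0.00042641]), 'joint_torque': array([-4.46352060e-04, -5.16704106e+01, -3.68594170e+01, -6.42666669e-05,
        6.18075603e-03,  2.33426300e-05]), 'position': array([214.65779833, 639.65590953, 403.46036709]), 'ee_rot': array([-3.14151193e+00,  2.01571126e-03,  1.24700853e+00]), 'contact_force': array([ 0.07581112, -0.29679203, -0.01391691]), 'ft_torque': array([-0.03259713, -0.04318386, -0.00713482]), 'finger_gap': 85.00286079623572}
```

View pics/top0.png

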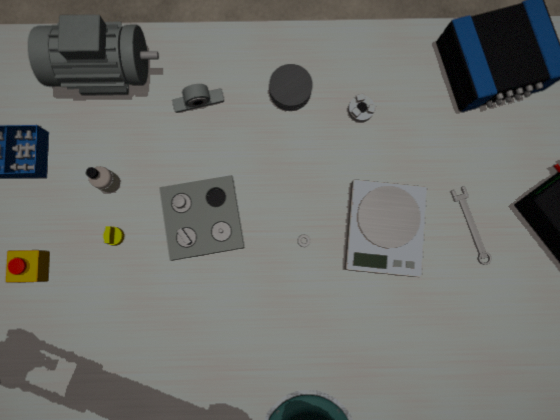

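View pics/side0.png

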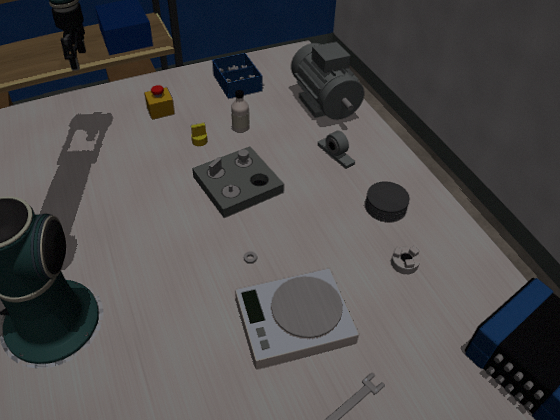

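```bash
cat > h.py <<'E'
import numpy as np,cv2
from cell import arm
def ray(n,uv):
    m=arm.camera_model(n);K=np.array([[m['fx'],0,m['cx']],[0,m['fy'],m['cy']],[0,0,1]])
    p=cv2.undistortPoints(np.array(uv,float).reshape(-1,1,2),K,np.array([m['k1'],0,0,0.])).reshape(-1,2)
    E=m['extrinsics'];d=np.c_[p[:,0],-p[:,1],-np.ones(len(p))]@E[:3,:3].T
    return E[:3,3],d
def plane(n,uv,z):
    o,d=ray(n,uv);return o+d*((z-o[2])/d[:,2])[:,None]
def proj(n,P):
    m=arm.camera_model(n);E=m['extrinsics'];c=(np.array(P,float).reshape(-1,3)-E[:3,3])@E[:3,:3]
    x=c[:,0]/-c[:,2];y=-c[:,1]/-c[:,2];s=1+m['k1']*(x*x+y*y)
    return np.c_[x*s*m['fx']+m['cx'],y*s*m['fy']+m['cy']]
E
python3 - <<'E'
import cv2,numpy as np
t=cv2.imread('pics/top0.png')[165:270,150:255]; s=cv2.imread('pics/side0.png')[140:220,185:290]
a=cv2.resize(t,None,fx=5,fy=5,interpolation=cv2.INTER_CUBIC)
cv2.imwrite('pics/ct.png',cv2.convertScaleAbs(a,alpha=1.5))
a=cv2.resize(s,None,fx=7,fy=7,interpolation=cv2.INTER_CUBIC)
cv2.imwrite('pics/cs.png',cv2.convertScaleAbs(a,alpha=1.5))
E
```

```text
(no output)
```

View pics/ct.png

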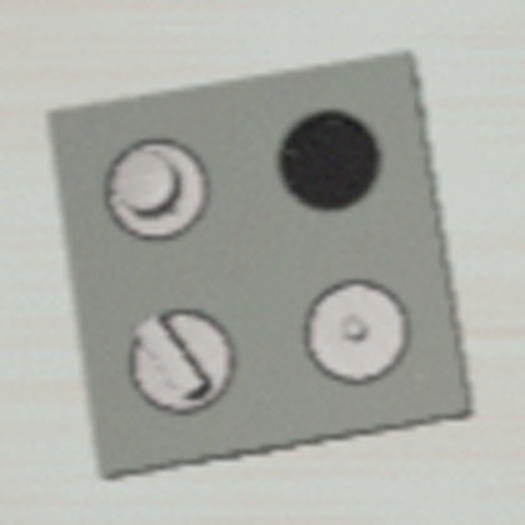

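View pics/cs.png

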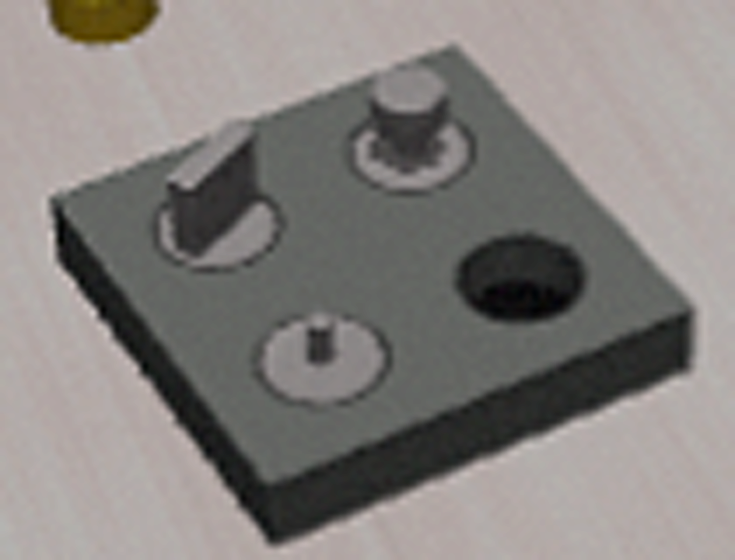

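Run:
```python
import cv2,numpy as np
t=cv2.imread('pics/top0.png')[222:252,170:202]; s=cv2.imread('pics/side0.png')[153:182,203:230]
def f(a,k):
    a=cv2.resize(a,None,fx=k,fy=k,interpolation=cv2.INTER_CUBIC).astype(float)
    lo,hi=np.percentile(a,1),np.percentile(a,99.5)
    a=255*np.clip((a-lo)/(hi-lo),0,1)**1.6
    return cv2.resize(a.astype(np.uint8),(390,400)) if 0 else a.astype(np.uint8)
a=f(t,12);b=f(s,14);print(a.shape,b.shape)
H=max(a.shape[0],b.shape[0]);c=np.zeros((H,a.shape[1]+b.shape[1]+8,3),np.uint8);c[:a.shape[0],:a.shape[1]]=a;c[:b.shape[0],a.shape[1]+8:]=b
cv2.imwrite('pics/tab.png',c)
p=cv2.imread('pics/top0.png')[165:290,330:440]
cv2.imwrite('pics/scale.png',cv2.convertScaleAbs(cv2.resize(p,None,fx=4.5,fy=4.5,interpolation=cv2.INTER_CUBIC),alpha=1.3))
```

```text
(360, 384, 3) (406, 378, 3)
```

View pics/tab.png

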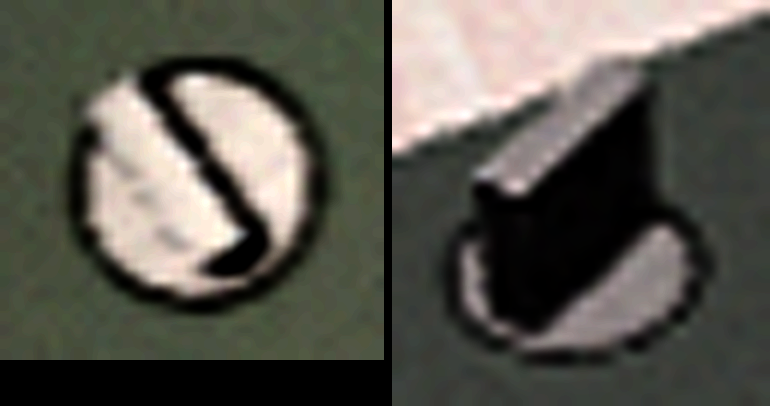

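View pics/scale.png

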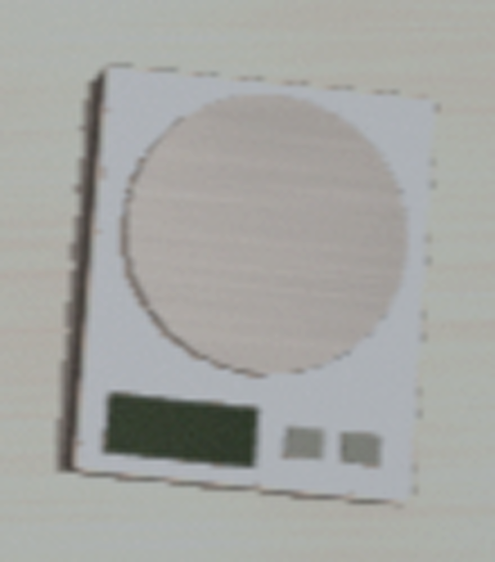

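Run:
```python
from h import *
def c(pts,k,off): return (np.array(pts)+.5)/k-.5+np.array(off)
for z in (33,):
    pk=plane('top',c([(158,190),(330,160),(357,331),(182,361)],5,(150,165)),z);print('pockets\n',pk.round(1))
    print([np.linalg.norm(pk[i]-pk[(i+1)%4]).round(1) for i in range(4)])
    print('tab pocket fit', (pk.mean(0)+0).round(1))
ct=np.array([(138,72),(88,112),(200,272),(248,233)])
P=plane('top',c(ct,12,(170,222)),69)
cs=np.array([(645,80),(600,62),(476,180),(522,193)])-[392,0]
Q=plane('side',c(cs,14,(203,153)),69)
pk2=plane('side',c([(218,214),(412,145),(520,278),(322,358)],7,(185,140)),33);print('side pockets tab,knob,empty,pin\n',pk2.round(1))
for X in(P,Q):
    print(X.round(1).tolist(),'ctr',X.mean(0).round(1))
    for a,b in((0,3),(1,2),(0,1),(3,2)):
        d=X[b]-X[a];print(np.linalg.norm(d).round(1),np.degrees(np.arctan2(d[1],d[0])).round(1))
for n,box in(('top',(340,170,435,285)),('side',(225,260,365,370))):
    im=cv2.imread(f'pics/{n}0.png').astype(int);x0,y0,x1,y1=box
    rb=(im[...,2]-im[...,0]);m=np.zeros(rb.shape,np.uint8)
    sub=cv2.GaussianBlur(rb.astype(np.float32),(3,3),0)
    m[y0:y1,x0:x1]=(sub[y0:y1,x0:x1]>0)*255
    m=cv2.morphologyEx(m,cv2.MORPH_OPEN,np.ones((5,5)))
    nl,lab,st,ce=cv2.connectedComponentsWithStats(m)
    px=(388,217) if n=='top' else (307,306)
    l=lab[px[1],px[0]];print(n,st[l],ce[l])
    cn=max(cv2.findContours((lab==l).astype(np.uint8),0,1)[0],key=len)
    e=cv2.fitEllipse(cn);print(e)
    W=plane(n,cn.reshape(-1,2),54)[:,:2];(cx,cy),r=cv2.minEnclosingCircle(W.astype(np.float32));
    A=np.c_[2*W,np.ones(len(W))];s=np.linalg.lstsq(A,(W**2).sum(1),rcond=None)[0];print('circle fit',s[:2],np.sqrt(s[2]+s[0]**2+s[1]**2),'encl',cx,cy,r)
    cv2.imwrite(f'pics/m_{n}.png',m)
```

```text
pockets
 [[566.7 294.8  33. ]
 [580.  211.2  33. ]
 [496.2 198.4  33. ]
 [483.3 282.7  33. ]]
[np.float64(84.7), np.float64(84.8), np.float64(85.3), np.float64(84.4)]
tab pocket fit [531.5 246.8  33. ]
side pockets tab,knob,empty,pin
 [[484.4 290.8  33. ]
 [567.5 300.2  33. ]
 [578.5 213.2  33. ]
 [494.9 200.8  33. ]]
[[502.4, 287.8, 69.0], [494.8, 297.5, 69.0], [463.3, 275.5, 69.0], [470.7, 266.3, 69.0]] ctr [482.8 281.8  69. ]
38.4 -145.9
38.4 -145.2
12.3 128.3
11.8 128.6
[[501.0, 291.7, 69.0], [494.7, 299.9, 69.0], [462.6, 276.7, 69.0], [469.4, 269.9, 69.0]] ctr [481.9 284.5  69. ]
38.3 -145.4
39.7 -144.2
10.3 127.1
9.6 135.2
top [ 356  186   64   63 3130] [387.92875399 216.84696486]
((387.9212646484375, 216.83543395996094), (61.44895553588867, 63.052791595458984), 100.44306945800781)
circle fit [ 520.85843953 -201.11248679] 74.33020633359666 encl 521.0870971679688 -200.35064697265625 76.82242584228516
side [ 271  277   71   61 3428] [306.2327888  307.38389732]
((306.234130859375, 307.37353515625), (60.6285285949707, 70.02412414550781), 95.36689758300781)
circle fit [ 518.64202804 -205.00723058] 74.2698269387044 encl 518.9449462890625 -205.82461547851562 76.8077392578125
```

```bash
cat >> h.py <<'E'
def delta(p0,yaw0,p1,yaw1):
    x=np.array([np.cos(yaw0),np.sin(yaw0),0]);y=np.array([np.sin(yaw0),-np.cos(yaw0),0])
    d=(np.array(p1)-p0)/25
    w=-(yaw1-yaw0)
    return dict(dx=round(d@x,3),dy=round(d@y,3),dz=round(-d[2],3),wz=round(w,4))
E
python3 - <<'E'
from h import *
print(delta([214.764,639.919,404.68],1.247,[482.7,283,280],np.radians(124.7)))
E
```

```text
{'dx': np.float64(-10.125), 'dy': np.float64(14.703), 'dz': np.float64(4.987), 'wz': np.float64(-0.9294)}
```

{"api": "drive_tool", "payload": {
  "deltas": [
    {"grip": 0, "dx": -10.12, "dy": 14.7, "dz": 1, "wz": -0.93},
    {"grip": 0, "dx": -10.12, "dy": 14.7, "dz": 1, "wz": -0.93},
    {"grip": 0, "dx": -10.12, "dy": 14.7, "dz": 1, "wz": -0.93},
    {"grip": 0, "dx": -10.12, "dy": 14.7, "dz": 1, "wz": -0.93},
    {"grip": 0, "dx": -10.12, "dy": 14.7, "dz": 1, "wz": -0.93},
    {"grip": 0, "dx": -10.12, "dy": 14.7, "dz": 1, "wz": -0.93},
    {"grip": 0, "dx": -10.12, "dy": 14.7, "dz": 2, "wz": -0.93},
    {"grip": 0, "dx": -10.12, "dy": 14.7, "dz": 3, "wz": -0.93},
    {"grip": 0, "dx": -10.12, "dy": 14.7, "dz": 4, "wz": -0.93},
    {"grip": 0, "dx": -10.12, "dy": 14.7, "dz": 5, "wz": -0.93},
    {"grip": 0, "dx": -10.12, "dy": 14.7, "dz": 5, "wz": -0.93},
    {"grip": 0, "dx": -10.12, "dy": 14.7, "dz": 5, "wz": -0.93},
    {"grip": 0, "dx": -10.12, "dy": 14.7, "dz": 5, "wz": -0.93},
    {"grip": 0, "dx": -10.12, "dy": 14.7, "dz": 5, "wz": -0.93},
    {"grip": 0, "dx": -10.12, "dy": 14.7, "dz": 5, "wz": -0.93}
  ]
}}

```text
validation failed for argument at $.de...
```

Run:
```python
from h import *
s=arm.get_image('side');cv2.imwrite('pics/s1.png',s);t=arm.get_image('top');cv2.imwrite('pics/t1.png',t)
o=arm.get_obs();print(o['t'],o['position'],o['ee_rot'],o['finger_gap'],o['contact_force'])
c=cv2.resize(s[70:220,150:300],None,fx=4,fy=4,interpolation=cv2.INTER_CUBIC)
cv2.imwrite('pics/s1c.png',cv2.convertScaleAbs(c,alpha=1.5))
```

```text
0.2 [214.71190076 639.71078786 403.83549032] [-3.14154776e+00  1.47288464e-03  1.24698522e+00] 85.54361309314388 [-0.89038911  0.03866648  0.10843808]
```

View pics/s1c.png

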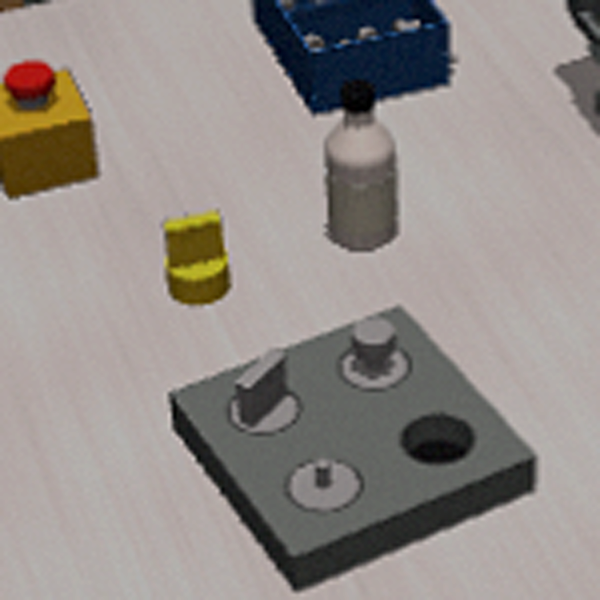

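View pics/t1.png

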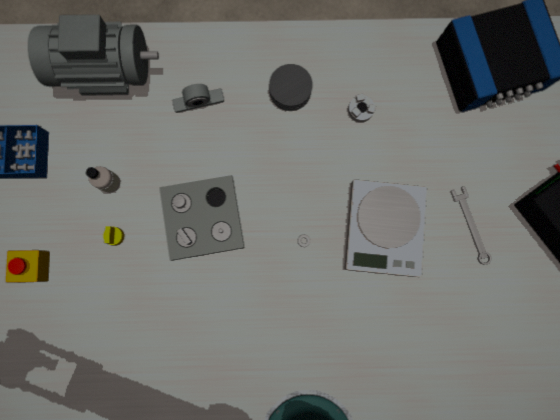

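Nothing moved: the call was rejected as malformed. 

Things that could be mistaken for the target, in top-view pixels:
- Knob weight at (180,203): round knob.
- Pin weight at (221,231): thin pin.
- Yellow look-alike at (113,236): outside the tray.
- Notched metal part at (361,108): outside the tray.

I choose the steel weight at (186,237), which has a flat bar tab. The close crop confirmed it, with the tab measuring about 38x12 mm. Next I'll retry with all the keys given.

{"api": "drive_tool", "payload": {
  "deltas": [
    {"grip": 0.0, "dx": -1.0, "dy": 1.45, "dz": 0.0, "wx": 0.0, "wy": 0.0, "wz": -0.09}
  ]
}}

```text
t: 0.3
position: [239.1, 606.9, 404.0]
ee_rot: [-3.14, -0.001, 1.343]
contact_force: [1.6, -0.6, -0.2]
finger_gap: 73.2
```

```bash
cat >> h.py <<'E'
def apply(p0,yaw0,dx,dy,dz,wz):
    x=np.array([np.cos(yaw0),np.sin(yaw0),0]);y=np.array([np.sin(yaw0),-np.cos(yaw0),0])
    return np.array(p0)+25*(dx*x+dy*y)-[0,0,25*dz],yaw0-wz
E
python3 - <<'E'
from h import *
p,w=apply([214.764,639.919,404.68],1.247,-1,1.45,0,-.09);print(p,w)
print(delta(p,w,[482.7,283,280],np.radians(124.7)))
E
```

```text
[241.17604907 604.6845543  404.68      ] 1.3370000000000002
{'dx': np.float64(-10.279), 'dy': np.float64(12.379), 'dz': np.float64(4.987), 'wz': np.float64(-0.8394)}
```

{"api": "drive_tool", "payload": {
  "deltas": [
    {"grip": 0.0, "dx": -10.28, "dy": 12.38, "dz": 1.0, "wx": 0.0, "wy": 0.0, "wz": -0.84},
    {"grip": 0.0, "dx": -10.28, "dy": 12.38, "dz": 1.0, "wx": 0.0, "wy": 0.0, "wz": -0.84},
    {"grip": 0.0, "dx": -10.28, "dy": 12.38, "dz": 1.0, "wx": 0.0, "wy": 0.0, "wz": -0.84},
    {"grip": 0.0, "dx": -10.28, "dy": 12.38, "dz": 1.0, "wx": 0.0, "wy": 0.0, "wz": -0.84},
    {"grip": 0.0, "dx": -10.28, "dy": 12.38, "dz": 1.0, "wx": 0.0, "wy": 0.0, "wz": -0.84},
    {"grip": 0.0, "dx": -10.28, "dy": 12.38, "dz": 2.0, "wx": 0.0, "wy": 0.0, "wz": -0.84},
    {"grip": 0.0, "dx": -10.28, "dy": 12.38, "dz": 3.0, "wx": 0.0, "wy": 0.0, "wz": -0.84},
    {"grip": 0.0, "dx": -10.28, "dy": 12.38, "dz": 4.0, "wx": 0.0, "wy": 0.0, "wz": -0.84},
    {"grip": 0.0, "dx": -10.28, "dy": 12.38, "dz": 5.0, "wx": 0.0, "wy": 0.0, "wz": -0.84},
    {"grip": 0.0, "dx": -10.28, "dy": 12.38, "dz": 5.0, "wx": 0.0, "wy": 0.0, "wz": -0.84},
    {"grip": 0.0, "dx": -10.28, "dy": 12.38, "dz": 5.0, "wx": 0.0, "wy": 0.0, "wz": -0.84},
    {"grip": 0.0, "dx": -10.28, "dy": 12.38, "dz": 5.0, "wx": 0.0, "wy": 0.0, "wz": -0.84},
    {"grip": 0.0, "dx": -10.28, "dy": 12.38, "dz": 5.0, "wx": 0.0, "wy": 0.0, "wz": -0.84},
    {"grip": 0.0, "dx": -10.28, "dy": 12.38, "dz": 5.0, "wx": 0.0, "wy": 0.0, "wz": -0.84}
  ]
}}

```text
t: 1.7
position: [482.9, 284.4, 281.7]
ee_rot: [3.138, 0.0, 2.179]
contact_force: [-0.0, 0.4, -0.3]
finger_gap: 42.9
```

Run:
```python
from h import *
s=arm.get_image('side');cv2.imwrite('pics/s2.png',s);t=arm.get_image('top');cv2.imwrite('pics/t2.png',t)
o=arm.get_obs();print(o['t'],o['position'],o['ee_rot'],o['finger_gap'],o['contact_force'])
c=cv2.resize(s[60:210,150:290],None,fx=4,fy=4,interpolation=cv2.INTER_CUBIC)
cv2.imwrite('pics/s2c.png',cv2.convertScaleAbs(c,alpha=1.5))
```

```text
1.8 [482.69884202 283.96881411 281.06984443] [3.13921787e+00 1.91635518e-04 2.17833540e+00] 42.51451278774279 [-0.57949262 -0.54148304 -1.21341754]
```

View pics/s2c.png

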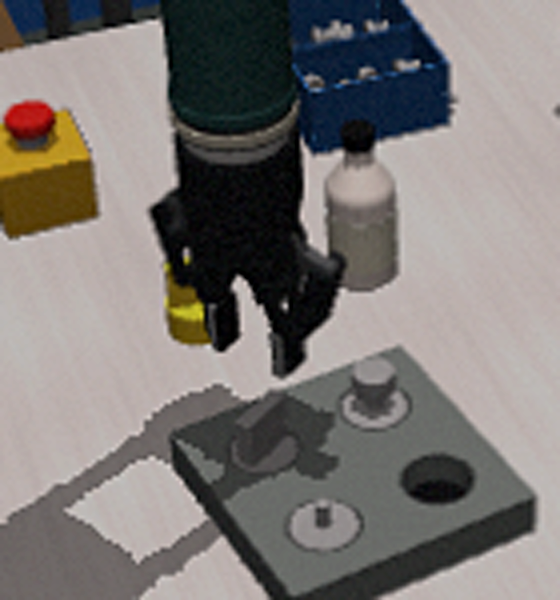

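View pics/t2.png

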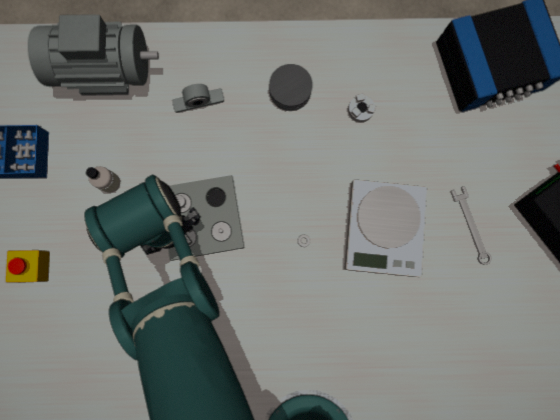

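```bash
python3 - <<'E'
from h import *
for z in(108,113,118):
    u=np.array([np.cos(2.178),np.sin(2.178),0]);c=np.array([482.7,284,z])
    print(z,((proj('side',[c-u*21,c,c+u*21])-[150,60])*4).round(0).tolist())
E
python3 -c "
import cv2
s=cv2.imread('pics/s2.png')[100:185,180:250]
cv2.imwrite('pics/s2d.png',cv2.convertScaleAbs(cv2.resize(s,None,fx=7,fy=7,interpolation=2),alpha=2.2,beta=20))"
```

```text
108 [[282.0, 373.0], [256.0, 361.0], [230.0, 350.0]]
113 [[281.0, 367.0], [255.0, 355.0], [229.0, 344.0]]
118 [[281.0, 361.0], [255.0, 349.0], [229.0, 338.0]]
```

View pics/s2d.png

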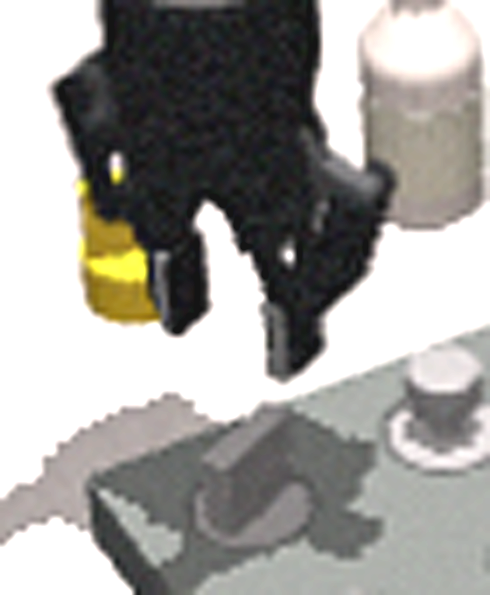

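{"api": "drive_tool", "payload": {
  "deltas": [
    {"grip": 0.0, "dx": 0.0, "dy": 0.0, "dz": 1.0, "wx": 0.0, "wy": 0.0, "wz": 0.0},
    {"grip": 0.0, "dx": 0.0, "dy": 0.0, "dz": 1.6, "wx": 0.0, "wy": 0.0, "wz": 0.0},
    {"grip": 0.0, "dx": 0.0, "dy": 0.0, "dz": 2.2, "wx": 0.0, "wy": 0.0, "wz": 0.0},
    {"grip": 0.0, "dx": 0.0, "dy": 0.0, "dz": 2.72, "wx": 0.0, "wy": 0.0, "wz": 0.0},
    {"grip": 0.0, "dx": 0.0, "dy": 0.0, "dz": 2.72, "wx": 0.0, "wy": 0.0, "wz": 0.0},
    {"grip": 0.0, "dx": 0.0, "dy": 0.0, "dz": 2.72, "wx": 0.0, "wy": 0.0, "wz": 0.0},
    {"grip": 0.0, "dx": 0.0, "dy": 0.0, "dz": 2.72, "wx": 0.0, "wy": 0.0, "wz": 0.0}
  ]
}}

```text
t: 2.5
position: [483.2, 283.2, 212.4]
ee_rot: [3.14, 0.0, 2.177]
contact_force: [-0.3, -0.2, 0.7]
finger_gap: 42.2
```

Run:
```python
from h import *
s=arm.get_image('side');cv2.imwrite('pics/s3.png',s)
o=arm.get_obs();print(o['t'],o['position'],o['ee_rot'],o['finger_gap'],o['contact_force'])
c=cv2.resize(s[110:210,180:290],None,fx=6,fy=6,interpolation=cv2.INTER_CUBIC)
cv2.imwrite('pics/s3c.png',cv2.convertScaleAbs(c,alpha=2.2,beta=20))
```

```text
2.55 [483.26645967 283.22175783 212.5527939 ] [3.13996130e+00 1.87065788e-04 2.17691830e+00] 42.69851758191696 [ 0.05487768 -0.06038237 -0.44699437]
```

View pics/s3c.png

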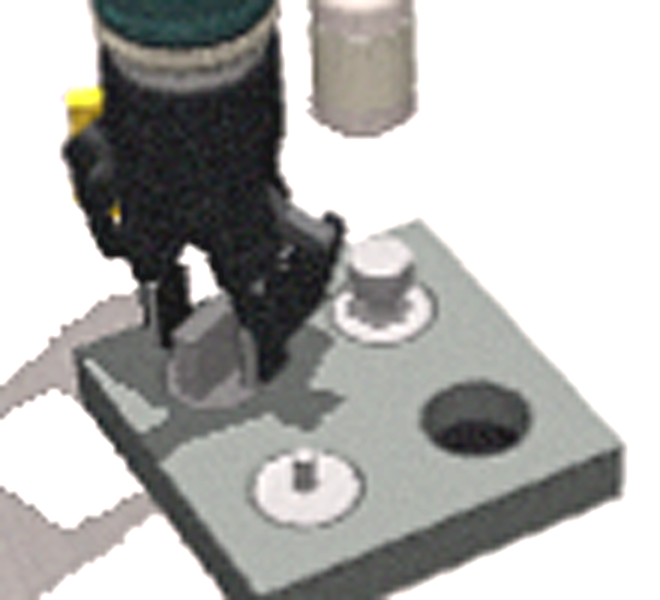

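The tab at (205,335) in the crop stands between the two fingers at (165,320) and (265,355), and both are clear of the tray. Next I close on it.

{"api": "drive_tool", "payload": {
  "deltas": [
    {"grip": -0.6, "dx": 0.0, "dy": 0.0, "dz": 0.0, "wx": 0.0, "wy": 0.0, "wz": 0.0},
    {"grip": -0.6, "dx": 0.0, "dy": 0.0, "dz": 0.0, "wx": 0.0, "wy": 0.0, "wz": 0.0},
    {"grip": -0.6, "dx": 0.0, "dy": 0.0, "dz": 0.0, "wx": 0.0, "wy": 0.0, "wz": 0.0},
    {"grip": -1.0, "dx": 0.0, "dy": 0.0, "dz": 0.0, "wx": 0.0, "wy": 0.0, "wz": 0.0},
    {"grip": -1.0, "dx": 0.0, "dy": 0.0, "dz": 0.0, "wx": 0.0, "wy": 0.0, "wz": 0.0},
    {"grip": -1.0, "dx": 0.0, "dy": 0.0, "dz": 0.0, "wx": 0.0, "wy": 0.0, "wz": 0.0}
  ]
}}

```text
t: 3.15
position: [482.8, 283.1, 212.0]
ee_rot: [3.141, 0.0, 2.177]
contact_force: [-0.7, 0.8, 3.5]
finger_gap: 10.7
```

Run:
```python
from h import *
s=arm.get_image('side');cv2.imwrite('pics/s4.png',s)
o=arm.get_obs();print(o['t'],o['position'],o['ee_rot'],o['finger_gap'],o['contact_force'],o['ft_torque'])
```

```text
3.2 [482.82461239 283.07808406 212.00351816] [3.14121909e+00 3.59291406e-05 2.17704735e+00] 11.157706317586413 [-0.50121426 -0.2048025   1.95948307] [-0.05858299  0.04221302 -0.01677183]
```

{"api": "drive_tool", "payload": {
  "deltas": [
    {"grip": -1.0, "dx": 0.0, "dy": 0.0, "dz": -0.15, "wx": 0.0, "wy": 0.0, "wz": 0.0},
    {"grip": -1.0, "dx": 0.0, "dy": 0.0, "dz": -0.3, "wx": 0.0, "wy": 0.0, "wz": 0.0},
    {"grip": -1.0, "dx": 0.0, "dy": 0.0, "dz": -0.5, "wx": 0.0, "wy": 0.0, "wz": 0.0},
    {"grip": -1.0, "dx": 0.0, "dy": 0.0, "dz": -0.7, "wx": 0.0, "wy": 0.0, "wz": 0.0},
    {"grip": -1.0, "dx": 0.0, "dy": 0.0, "dz": -0.9, "wx": 0.0, "wy": 0.0, "wz": 0.0},
    {"grip": -1.0, "dx": 0.0, "dy": 0.0, "dz": -1.1, "wx": 0.0, "wy": 0.0, "wz": 0.0},
    {"grip": -1.0, "dx": 0.0, "dy": 0.0, "dz": -1.4, "wx": 0.0, "wy": 0.0, "wz": 0.0},
    {"grip": -1.0, "dx": 0.0, "dy": 0.0, "dz": -1.8, "wx": 0.0, "wy": 0.0, "wz": 0.0},
    {"grip": -1.0, "dx": 0.0, "dy": 0.0, "dz": -2.3, "wx": 0.0, "wy": 0.0, "wz": 0.0},
    {"grip": -1.0, "dx": 0.0, "dy": 0.0, "dz": -2.9, "wx": 0.0, "wy": 0.0, "wz": 0.0},
    {"grip": -1.0, "dx": 0.0, "dy": 0.0, "dz": -3.5, "wx": 0.0, "wy": 0.0, "wz": 0.0},
    {"grip": -1.0, "dx": 0.0, "dy": 0.0, "dz": -4.0, "wx": 0.0, "wy": 0.0, "wz": 0.0},
    {"grip": -1.0, "dx": 0.0, "dy": 0.0, "dz": -4.0, "wx": 0.0, "wy": 0.0, "wz": 0.0},
    {"grip": -1.0, "dx": 0.0, "dy": 0.0, "dz": -4.0, "wx": 0.0, "wy": 0.0, "wz": 0.0}
  ]
}}

```text
t: 4.6
position: [482.8, 283.0, 312.3]
ee_rot: [3.141, 0.0, 2.177]
contact_force: [-0.5, -0.9, -4.7]
finger_gap: 11.0
```

Run:
```python
from h import *
s=arm.get_image('side');cv2.imwrite('pics/s5.png',s)
o=arm.get_obs();print(o['t'],o['position'],o['ee_rot'],o['finger_gap'],o['contact_force'],o['ft_torque'],o['qpos'])
c=cv2.resize(s[60:210,150:290],None,fx=4,fy=4,interpolation=cv2.INTER_CUBIC)
cv2.imwrite('pics/s5c.png',cv2.convertScaleAbs(c,alpha=2.2,beta=20))
p,w=np.array([482.68,282.98,312]),2.177
# commanded recompute
p,w=apply([241.176,604.685,404.68],1.337,-10.28,12.38,5-2.28+0 if 0 else 5,-.84);p[2]-=68;p[2]+=100
print(p,w)
for y in (2.177-np.radians(51.7),): print(delta(p,w,[520,-203,312],y))
```

```text
4.65 [482.47788215 282.8315565  311.40126348] [-3.14098085e+00 -3.55677471e-05  2.17699511e+00] 10.987223875600158 [-0.02434817  0.55656117 -4.59581445] [ 0.0248465   0.06368657 -0.01255562] [ 4.85689876e-01  1.24179831e-01  1.94959507e+00 -4.36309325e-05
  1.06842940e+00 -1.69128422e+00]
[482.71595066 282.97441231 311.68      ] 2.177
{'dx': np.float64(-16.825), 'dy': np.float64(-9.85), 'dz': np.float64(-0.013), 'wz': np.float64(0.9023)}
```

View pics/s5c.png

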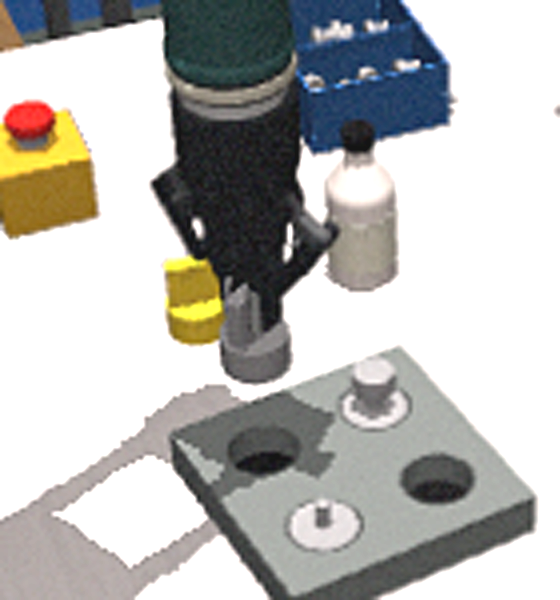

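{"api": "drive_tool", "payload": {
  "deltas": [
    {"grip": -1.0, "dx": -0.34, "dy": -0.2, "dz": 0.0, "wx": 0.0, "wy": 0.0, "wz": 0.02},
    {"grip": -1.0, "dx": -1.0, "dy": -0.59, "dz": 0.0, "wx": 0.0, "wy": 0.0, "wz": 0.05},
    {"grip": -1.0, "dx": -2.0, "dy": -1.18, "dz": 0.0, "wx": 0.0, "wy": 0.0, "wz": 0.11},
    {"grip": -1.0, "dx": -3.36, "dy": -1.97, "dz": 0.0, "wx": 0.0, "wy": 0.0, "wz": 0.18},
    {"grip": -1.0, "dx": -4.71, "dy": -2.76, "dz": 0.0, "wx": 0.0, "wy": 0.0, "wz": 0.25},
    {"grip": -1.0, "dx": -6.06, "dy": -3.55, "dz": 0.0, "wx": 0.0, "wy": 0.0, "wz": 0.32},
    {"grip": -1.0, "dx": -7.4, "dy": -4.33, "dz": 0.0, "wx": 0.0, "wy": 0.0, "wz": 0.4},
    {"grip": -1.0, "dx": -8.75, "dy": -5.12, "dz": 0.0, "wx": 0.0, "wy": 0.0, "wz": 0.47},
    {"grip": -1.0, "dx": -10.1, "dy": -5.91, "dz": 0.0, "wx": 0.0, "wy": 0.0, "wz": 0.54},
    {"grip": -1.0, "dx": -11.44, "dy": -6.7, "dz": 0.0, "wx": 0.0, "wy": 0.0, "wz": 0.61},
    {"grip": -1.0, "dx": -12.78, "dy": -7.49, "dz": 0.0, "wx": 0.0, "wy": 0.0, "wz": 0.68},
    {"grip": -1.0, "dx": -14.13, "dy": -8.27, "dz": 0.0, "wx": 0.0, "wy": 0.0, "wz": 0.76},
    {"grip": -1.0, "dx": -15.14, "dy": -8.87, "dz": 0.0, "wx": 0.0, "wy": 0.0, "wz": 0.81},
    {"grip": -1.0, "dx": -16.0, "dy": -9.36, "dz": 0.0, "wx": 0.0, "wy": 0.0, "wz": 0.86},
    {"grip": -1.0, "dx": -16.5, "dy": -9.65, "dz": 0.0, "wx": 0.0, "wy": 0.0, "wz": 0.88},
    {"grip": -1.0, "dx": -16.82, "dy": -9.85, "dz": 0.0, "wx": 0.0, "wy": 0.0, "wz": 0.9},
    {"grip": -1.0, "dx": -16.82, "dy": -9.85, "dz": 0.0, "wx": 0.0, "wy": 0.0, "wz": 0.9},
    {"grip": -1.0, "dx": -16.82, "dy": -9.85, "dz": 0.0, "wx": 0.0, "wy": 0.0, "wz": 0.9}
  ]
}}

```text
t: 6.45
position: [519.7, -202.2, 311.3]
ee_rot: [-3.14, -0.001, 1.278]
contact_force: [-0.1, 0.3, -4.5]
finger_gap: 11.2
```

Run:
```python
from h import *
s=arm.get_image('side');cv2.imwrite('pics/s6.png',s)
o=arm.get_obs();print(o['t'],o['position'],o['ee_rot'],o['finger_gap'],o['contact_force'],o['ft_torque'],o['qpos'])
c=cv2.resize(s[180:370,220:380],None,fx=3.1,fy=3.1,interpolation=cv2.INTER_CUBIC)
cv2.imwrite('pics/s6c.png',cv2.convertScaleAbs(c,alpha=1.5,beta=10))
```

```text
6.5 [ 519.75772465 -201.9648601   311.38118446] [-3.14063182e+00 -6.17646226e-04  1.27802576e+00] 10.860878436572829 [ 0.12795078  0.00698632 -4.7530287 ] [ 0.04528101  0.02643543 -0.00234311] [-4.15442701e-01  1.21287833e-01  1.95289372e+00  5.65271403e-04
  1.06844036e+00 -1.69374118e+00]
```

View pics/s6c.png

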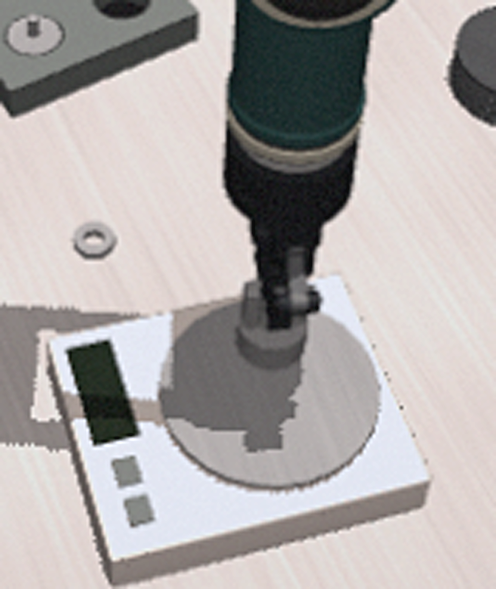

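{"api": "drive_tool", "payload": {
  "deltas": [
    {"grip": -1.0, "dx": 0.0, "dy": 0.0, "dz": 0.5, "wx": 0.0, "wy": 0.0, "wz": 0.0},
    {"grip": -1.0, "dx": 0.0, "dy": 0.0, "dz": 1.0, "wx": 0.0, "wy": 0.0, "wz": 0.0},
    {"grip": -1.0, "dx": 0.0, "dy": 0.0, "dz": 1.5, "wx": 0.0, "wy": 0.0, "wz": 0.0},
    {"grip": -1.0, "dx": 0.0, "dy": 0.0, "dz": 1.8, "wx": 0.0, "wy": 0.0, "wz": 0.0},
    {"grip": -1.0, "dx": 0.0, "dy": 0.0, "dz": 1.95, "wx": 0.0, "wy": 0.0, "wz": 0.0},
    {"grip": -1.0, "dx": 0.0, "dy": 0.0, "dz": 1.95, "wx": 0.0, "wy": 0.0, "wz": 0.0},
    {"grip": -1.0, "dx": 0.0, "dy": 0.0, "dz": 1.95, "wx": 0.0, "wy": 0.0, "wz": 0.0}
  ]
}}

```text
t: 7.2
position: [520.2, -203.0, 263.1]
ee_rot: [3.141, 0.0, 1.277]
contact_force: [-0.0, -0.2, -4.7]
finger_gap: 10.9
```

Run:
```python
from h import *
s=arm.get_image('side');cv2.imwrite('pics/s7.png',s)
o=arm.get_obs();print(o['t'],o['position'],o['ee_rot'],o['finger_gap'],o['contact_force'],o['ft_torque'])
c=cv2.resize(s[230:370,220:380],None,fx=4,fy=4,interpolation=cv2.INTER_CUBIC)
cv2.imwrite('pics/s7c.png',cv2.convertScaleAbs(c,alpha=1.7,beta=20))
```

```text
7.25 [ 520.27114674 -203.10025696  263.4630381 ] [3.14054665e+00 1.44140619e-04 1.27693654e+00] 11.044841928548864 [-1.00088707 -0.41296412 -4.89287986] [-0.01640436  0.00063561 -0.00292496]
```

View pics/s7c.png

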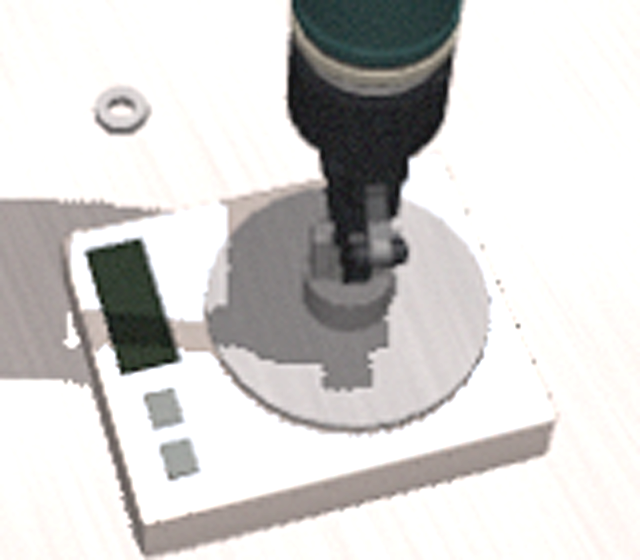

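{"api": "drive_tool", "payload": {
  "deltas": [
    {"grip": -1.0, "dx": 0.0, "dy": 0.0, "dz": 0.05, "wx": 0.0, "wy": 0.0, "wz": 0.0},
    {"grip": -1.0, "dx": 0.0, "dy": 0.0, "dz": 0.1, "wx": 0.0, "wy": 0.0, "wz": 0.0},
    {"grip": -1.0, "dx": 0.0, "dy": 0.0, "dz": 0.14, "wx": 0.0, "wy": 0.0, "wz": 0.0},
    {"grip": -1.0, "dx": 0.0, "dy": 0.0, "dz": 0.17, "wx": 0.0, "wy": 0.0, "wz": 0.0},
    {"grip": -1.0, "dx": 0.0, "dy": 0.0, "dz": 0.2, "wx": 0.0, "wy": 0.0, "wz": 0.0},
    {"grip": -1.0, "dx": 0.0, "dy": 0.0, "dz": 0.2, "wx": 0.0, "wy": 0.0, "wz": 0.0},
    {"grip": -1.0, "dx": 0.0, "dy": 0.0, "dz": 0.2, "wx": 0.0, "wy": 0.0, "wz": 0.0}
  ]
}}

```text
t: 7.95
position: [520.0, -202.9, 258.1]
ee_rot: [3.142, 0.0, 1.277]
contact_force: [-0.6, 0.7, -3.3]
finger_gap: 11.1
```

{"api": "drive_tool", "payload": {
  "deltas": [
    {"grip": -1.0, "dx": 0.0, "dy": 0.0, "dz": 0.02, "wx": 0.0, "wy": 0.0, "wz": 0.0},
    {"grip": -1.0, "dx": 0.0, "dy": 0.0, "dz": 0.02, "wx": 0.0, "wy": 0.0, "wz": 0.0},
    {"grip": -1.0, "dx": 0.0, "dy": 0.0, "dz": 0.02, "wx": 0.0, "wy": 0.0, "wz": 0.0}
  ]
}}

```text
t: 8.25
position: [520.0, -202.9, 258.0]
ee_rot: [3.142, -0.0, 1.277]
contact_force: [-2.0, 2.2, 3.4]
finger_gap: 10.9
```

The wrist force has gone from -4.7 N (hanging) to +3.4 N, so the weight stands on the pan. Next I release it.

{"api": "drive_tool", "payload": {
  "deltas": [
    {"grip": -0.6, "dx": 0.0, "dy": 0.0, "dz": 0.0, "wx": 0.0, "wy": 0.0, "wz": 0.0},
    {"grip": -0.4, "dx": 0.0, "dy": 0.0, "dz": 0.0, "wx": 0.0, "wy": 0.0, "wz": 0.0},
    {"grip": -0.1, "dx": 0.0, "dy": 0.0, "dz": 0.0, "wx": 0.0, "wy": 0.0, "wz": 0.0},
    {"grip": 0.0, "dx": 0.0, "dy": 0.0, "dz": 0.0, "wx": 0.0, "wy": 0.0, "wz": 0.0},
    {"grip": 0.0, "dx": 0.0, "dy": 0.0, "dz": 0.0, "wx": 0.0, "wy": 0.0, "wz": 0.0}
  ]
}}

```text
t: 8.75
position: [520.0, -203.0, 257.5]
ee_rot: [3.141, 0.0, 1.277]
contact_force: [0.7, -0.3, 0.5]
finger_gap: 42.7
```

Run:
```python
from h import *
s=arm.get_image('side')
o=arm.get_obs();print(o['t'],o['position'],o['finger_gap'],o['contact_force'])
c=cv2.resize(s[230:370,220:380],None,fx=4,fy=4,interpolation=cv2.INTER_CUBIC)
cv2.imwrite('pics/s8c.png',cv2.convertScaleAbs(c,alpha=1.7,beta=20))
```

```text
8.8 [ 519.99754235 -202.9526275   257.43924316] 42.578875467894775 [-1.30664025  0.73330294  0.30995289]
```

View pics/s8c.png

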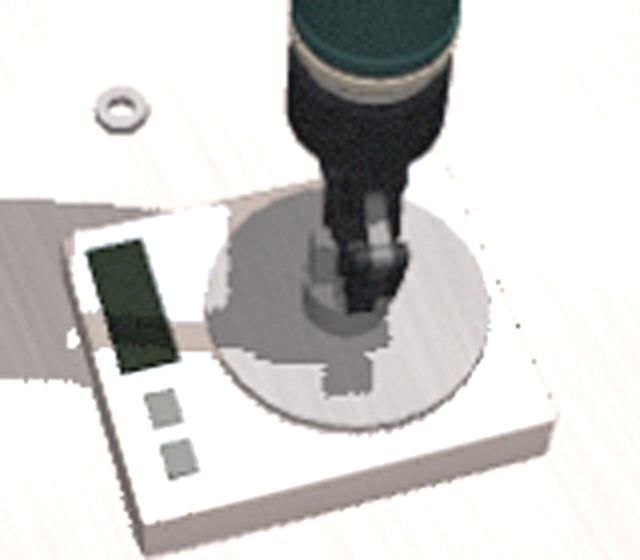

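The weight stands on the pan with the fingers open on both sides. I'll retract straight up, then move aside for an unobstructed check.

{"api": "drive_tool", "payload": {
  "deltas": [
    {"grip": 0.0, "dx": 0.0, "dy": 0.0, "dz": -0.4, "wx": 0.0, "wy": 0.0, "wz": 0.0},
    {"grip": 0.0, "dx": 0.0, "dy": 0.0, "dz": -1.0, "wx": 0.0, "wy": 0.0, "wz": 0.0},
    {"grip": 0.0, "dx": 0.0, "dy": 0.0, "dz": -2.0, "wx": 0.0, "wy": 0.0, "wz": 0.0},
    {"grip": 0.0, "dx": 0.0, "dy": 0.0, "dz": -3.0, "wx": 0.0, "wy": 0.0, "wz": 0.0},
    {"grip": 0.0, "dx": 0.0, "dy": 0.0, "dz": -4.0, "wx": 0.0, "wy": 0.0, "wz": 0.0},
    {"grip": 0.0, "dx": 3.0, "dy": 0.0, "dz": -5.0, "wx": 0.0, "wy": 0.0, "wz": 0.0},
    {"grip": 0.0, "dx": 5.0, "dy": 0.0, "dz": -5.0, "wx": 0.0, "wy": 0.0, "wz": 0.0},
    {"grip": 0.0, "dx": 7.0, "dy": 0.0, "dz": -5.0, "wx": 0.0, "wy": 0.0, "wz": 0.0},
    {"grip": 0.0, "dx": 8.0, "dy": 0.0, "dz": -5.0, "wx": 0.0, "wy": 0.0, "wz": 0.0},
    {"grip": 0.0, "dx": 8.0, "dy": 0.0, "dz": -5.0, "wx": 0.0, "wy": 0.0, "wz": 0.0},
    {"grip": 0.0, "dx": 8.0, "dy": 0.0, "dz": -5.0, "wx": 0.0, "wy": 0.0, "wz": 0.0}
  ]
}}

```text
t: 9.9
position: [578.2, -10.1, 383.9]
ee_rot: [3.14, 0.0, 1.28]
contact_force: [-0.0, -0.2, 0.3]
finger_gap: 42.8
```

Run:
```python
from h import *
s=arm.get_image('side');t=arm.get_image('top')
o=arm.get_obs();print(o['t'],o['position'],o['finger_gap'],o['contact_force'])
a=cv2.resize(t[165:290,330:440],(396,450),interpolation=2);b=cv2.resize(s[250:375,220:370],(400,333),interpolation=2)
c=np.zeros((450,800,3),np.uint8);c[:,:396]=a;c[:333,400:]=b
cv2.imwrite('pics/f.png',cv2.convertScaleAbs(c,alpha=1.5));cv2.imwrite('pics/ft.png',t)
```

```text
10.0 [577.67431321 -12.07587366 383.17364518] 43.03053581446702 [ 0.48512172 -0.57930426  0.02832475]
```

View pics/f.png

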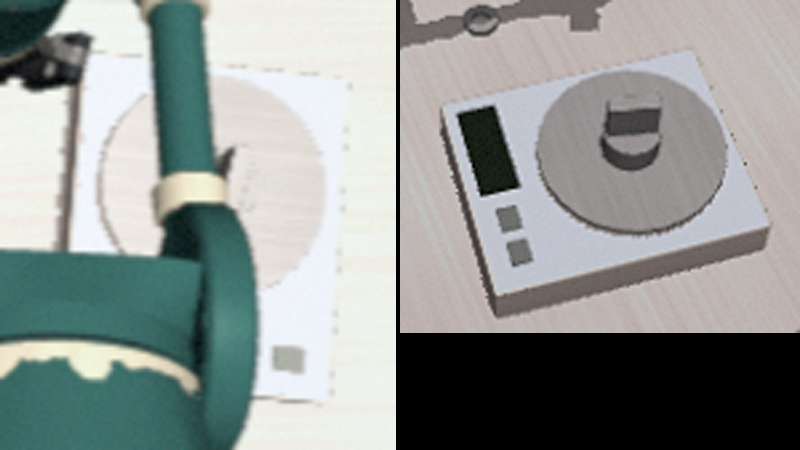

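View pics/ft.png

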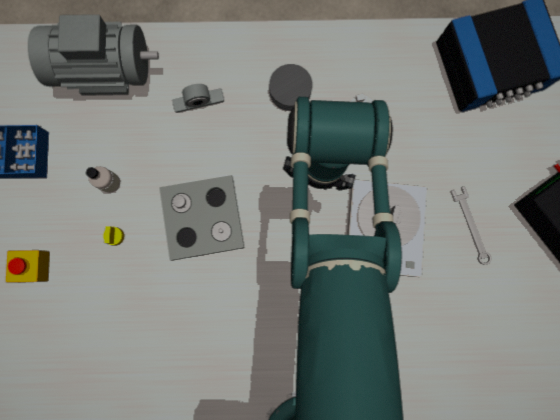

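Run:
```python
from h import *
print(plane('side',[(306.6,302.5)],79), 'side pan 518.6 -205.0')
print(plane('side',[(220+231*.375,250+170*.375)],54),'puck near edge')
```

```text
[[ 514.71950276 -211.71801414   79.        ]] side pan 518.6 -205.0
[[ 511.33416391 -222.34253257   54.        ]] puck near edge
```

The two rough estimates of the puck's centre disagree along the line of sight. There is time left, so I'll clear the top view and measure properly.

{"api": "drive_tool", "payload": {
  "deltas": [
    {"grip": 0.0, "dx": 2.0, "dy": 0.0, "dz": 0.0, "wx": 0.0, "wy": 0.0, "wz": 0.0},
    {"grip": 0.0, "dx": 4.0, "dy": 0.0, "dz": 0.0, "wx": 0.0, "wy": 0.0, "wz": 0.0},
    {"grip": 0.0, "dx": 6.0, "dy": 0.0, "dz": 0.0, "wx": 0.0, "wy": 0.0, "wz": 0.0},
    {"grip": 0.0, "dx": 8.0, "dy": 0.0, "dz": 0.0, "wx": 0.0, "wy": 0.0, "wz": 0.0},
    {"grip": 0.0, "dx": 9.0, "dy": 0.0, "dz": 0.0, "wx": 0.0, "wy": 0.0, "wz": 0.0},
    {"grip": 0.0, "dx": 9.0, "dy": 0.0, "dz": 0.0, "wx": 0.0, "wy": 0.0, "wz": 0.0},
    {"grip": 0.0, "dx": 9.0, "dy": 0.0, "dz": 0.0, "wx": 0.0, "wy": 0.0, "wz": 0.0}
  ]
}}

```text
t: 10.7
position: [643.2, 202.4, 382.2]
ee_rot: [-3.141, 0.001, 1.276]
contact_force: [-0.6, -0.1, -0.7]
finger_gap: 42.5
```

Run:
```python
from h import *
s=arm.get_image('side');t=arm.get_image('top')
o=arm.get_obs();print(o['t'],o['position'])
a=cv2.resize(t[180:255,350:430],(400,375),interpolation=2);b=cv2.resize(s[270:345,265:345],(400,375),interpolation=2)
c=cv2.convertScaleAbs(np.hstack([a,b]),alpha=1.4)
def draw(n,off,sh,P,col):
    q=((proj(n,P)-off+.5)*5-.5+[sh,0]).round().astype(int);cv2.polylines(c,[q.reshape(-1,1,2)],True,col,1)
cv2.imwrite('pics/g.png',c)
```

```text
10.8 [642.99857173 201.67329441 382.35349293]
```

View pics/g.png

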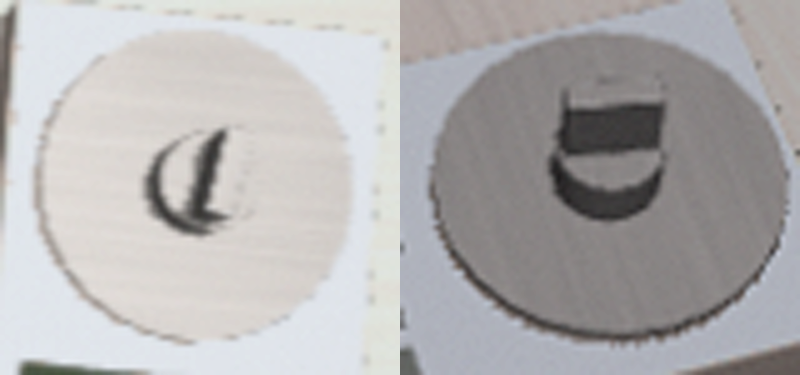

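Run:
```python
from h import *
f=lambda p,o:(np.array(p)+.5)/5-.5+np.array(o)
e=plane('side',f([(208,221),(150,170),(264,165)],(265,270)),54)[0]
d=np.array([210.,-742])-e[:2];d/=np.linalg.norm(d);print('side: puck',e[:2]-23*d,'pan 518.6 -205.0')
# tab top face corners z=115
q=plane('side',f([(166,85),(262,80),(166,107),(262,104)],(265,270)),115);print('side tab top',q.mean(0))
q=plane('top',f([(228,127),(206,214),(254,135),(241,216)],(350,180)),115);print('top tab',q.mean(0),'pan 520.9 -201.1')
# puck left top/bottom shadow edge in top view at z=54: leftmost
q=plane('top',f([(144,187)],(350,180)),54);print('top puck left edge (y=ctr+23)',q)
```

```text
side: puck [ 521.98043589 -202.19895975] pan 518.6 -205.0
side tab top [ 518.52243621 -202.74652878  115.        ]
top tab [ 519.1406294  -204.06414454  115.        ] pan 520.9 -201.1
top puck left edge (y=ctr+23) [[ 520.23369337 -178.43827651   54.        ]]
```

Run:
```python
from cell import arm
print(arm.job_done())
```

```text
the job is handed in; nothing more can be done
None
```

The steel tab_weight now stands upright in the middle of the scale's pan. I gripped it by its tab, lifted it straight up out of its pocket, carried it upright and set it down until the force reading showed contact. I then released it, drew the arm clear and handed the job in at about 10.8 s.

**Position:** four measurements across both views put the weight within about 2 to 5 mm of the pan centre. The two cameras err in opposite directions, and their average is about 0 to 1 mm off. An earlier, coarser side-view reading disagreed by about 8 mm; closer measurements did not bear that out.

**Bystanders and forces:** after the release, the top view showed the knob and pin weights still in their pockets and the yellow look-alike where it was. Force readings at the end of each move stayed within about 5 N.

**One refused call:** my first move call was refused because not all keys were given. Nothing moved, and I repeated it in full.

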